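Work the juicing cone off the citrus press for washing

TASK

The bar is closing: take the orange juicing cone off the citrus press and stand it upright on the floor of the steel wash tray, beside the shot glass and jigger that are already waiting there. The cone is a tight friction fit on its round shaft; pulled straight up it brings the whole press with it, so it only comes off cleanly when it is twisted to and fro while being pulled gently. Keep the press standing on the worktop where it is, and do not knock over the shot glass or the jigger.

Things in the scene. Friction and masses are not known exactly. Their poses are not given: they have to be found in the camera images.
- press: Citrus press, 1.8 to 2.3 kg, loose on rubber feet: round dark motor base 134 mm wide, steel juice bowl on top, 180 mm wide, rim 142 mm high; z up. Origin: centre of the underside, on the worktop. Its spout points along -x and ends 109 mm from the axis, 88 to 119 mm high. The feet keep it from turning while the cone is twisted under a light pull, under about 10 N.
- shaft_top (a point): Centre of the top of the press's fixed upright drive shaft: plain round steel, 14 mm across, 158 mm above the worktop. It stands in the middle of the bowl on a chimney 31 mm wide whose top is 140 mm above the worktop. At the start the cone covers it.
- cone: Orange plastic juicing cone with 12 ribs, about 0.09 kg. Origin: centre of its underside; x through a rib; z along its axis to the tip. 46 mm across and straight-sided up to 36 mm (12 flats, one square to x; 48 mm over their corners), then rounded to a tip at 75 mm. At the start its underside is 140 mm above the worktop. It turns either way without stops, against friction of 0.18 to 0.25 N m.
- cone_grip (a point): Point on the cone's axis 27 mm above its underside: height to grip its straight sides from above, clear of the bowl. The shaft enters 18 mm; sprung tongues grip it evenly until the cone has risen 14 mm. Straight pull: 26 to 36 N, more than the press weighs. While it turns, either way, it climbs easily: up to 2 mm per radian turned lifts nothing; start turning before pulling.
- tray: Steel wash tray, fixed, outside 260 mm (its x) by 180 mm (its y), rim 34 mm high, walls 4 mm, floor 4 mm thick. Origin: centre of its underside, on the worktop. The shot glass and the jigger stand in its +x half, the end away from the robot; the -x half is empty.
- tray_free (a point): Middle of the tray's empty half, on its inner floor, 60 mm from the tray's centre along its -x.
- shot_glass: Clear shot glass, 48 mm across, 58 mm high, standing in the tray. Origin: centre of its underside.
- jigger: Brass-coloured double jigger, 45 mm across, 91 mm high, standing in the tray. Origin: centre of its underside.

How it is judged:
By the outcome, as a careful person would: the job done as asked, in the order asked, and still so for the second after the job is handed in, with the robot touching nothing.
It also fails if it takes over 72 s, if anything falls off the work surface, if the arm or the gripper's body presses on something with over 40 N, if the wrist force passes 120 N, or if a joint passes its speed limit or range.

ROBOT

A 6-joint arm with a two-finger parallel gripper is mounted at the origin on a cart in front of the work surface, level with it; the furniture and walls round the work are solid. World frame = base frame: x ahead of the robot, y to its left, z up, the work surface at z = 0. Lengths are in m, angles in rad, forces in N, time in s.
With the tool pointing down it reaches from about 0.325 to 1 m from the base axis. Payload 5.1 kg.
Tool frame: the origin (TCP) lies at the very end of the fingers, on their centre line; the grasp point (between the pads) lies 19 mm behind it (arm.grip_depth is the distance from the TCP to the grasp point, in m); z points along the fingers, y is the line along which they close (so a half turn about z gives the same grasp; the last joint's range is limited). The gripper opens to 85 mm and grips with 20 to 120 N. Pads are 22 mm wide; open, the fingers measure 114 mm over their backs; the gripper's body (76 mm by 85 mm) begins 54 mm behind the grasp point. The pads swing forward as they close: fully open they stand 13 mm farther back than shut.
Start: joints at [-1.387, 0.124, 1.65, -0, 1.367, -0.083], TCP at [0.171, -0.627, 0.209] pointing down, gripper open.
Joint ranges: [-2.61, 2.61], [-1.02, 2.33], [0.03, 2.71], [-1.35, 4.49], [0.32, 2.68], [-2.91, 2.91]. Speed limits (rad/s): [2.57, 2.57, 3.14, 3.14, 3.14, 3.14].

INTERFACE

Orientations are given as a unit quaternion [w, x, y, z].
In Python, from bench import arm, cams gives the robot as it stands (arm), with the cameras (cams).
- The arm moves only by the tool shift_gripper, called after ">>>" as a command line: name --argument value ..., lists and objects as JSON in quotes. Schema: {"type":"object","properties":{"segments":{"type":"object","properties":{"x":{"type":"array","items":{"type":"number"},"minItems":1,"maxItems":12},"y":{"type":"array","items":{"type":"number"},"minItems":1,"maxItems":12},"z":{"type":"array","items":{"type":"number"},"minItems":1,"maxItems":12},"rx":{"type":"array","items":{"type":"number"},"minItems":1,"maxItems":12},"ry":{"type":"array","items":{"type":"number"},"minItems":1,"maxItems":12},"rz":{"type":"array","items":{"type":"number"},"minItems":1,"maxItems":12}},"additionalProperties":false,"required":["x","y","z","rx","ry","rz"]},"aperture":{"type":"number"},"force":{"type":"number"},"only":{"type":"string"},"quiet":{"type":"boolean"},"lines":{"type":"string"}},"required":["segments"],"additionalProperties":false}. segments is an object with one list for each field, all of the same length, 1 to 12, a row being the entries at one place: x, y, z (the shift in shares of 0.5 m (1.0 is 0.5 m)), rx, ry, rz (a rotation vector in fractions of the full range, 1 being pi rad); each row is the pose to reach, as a shift and turn from the pose commanded when the call began, along the tool's axes at that moment; what a row does not reach only later rows make up. A row lasts 1/10 s, in which the tool goes at most 0.05 m and 0.15 rad, less where a joint would pass 70% of its speed; a pose out of reach is approached as far as the arm can. aperture is the opening from 0.0 (shut) to 1.0 (fully open), set as the call begins (left out keeps the last). The fingers move at their own pace and stop on an object; force is the grip in N (left out, the last holds). Time passes only in rows, so rows that do not move let the fingers close. The tool returns the time, the measured TCP pose, the force, the opening and the grip force at its end. only (a regular expression) keeps the lines of the reply that match it, lines (a string "A,B") keeps lines A to B, and quiet returns only ok. No shift or turn number may pass 1 either way. Input that does not fit is refused with a message, and nothing moves.
- arm.sense(): the state, without advancing time (a new reading comes with each control period).
- cams.capture(name): name is "scene" or "top" or "wrist"; returns a dict with "img" (480x640x3 uint8, red, green, blue), "fx", "fy", "cx", "cy" (pixels), "eye" and "attitude" of the camera in the world. Camera axes: x right, y down, z forward; pixel columns grow to the right and rows downward; lengths in m; the calibration is good to about 2 mm. The wrist camera is an equidistant fisheye: a pixel r from the principal point sees the ray r / f radians off the axis. A picture is of the moment at which its call begins. There is no depth.
- arm.close_job(): hands the job in; it is judged then, once.
The state is a dict: "t": time; "q": joint angles; "joint_velocities": joint speeds; "tau": joint torques, N m; "position": TCP position; "tcp_rot": TCP orientation; "contact_force": force on the tool from outside, world axes, zero at the start; "moment": the same for the moment, N m; "finger_gap": opening from 0.0 (shut) to 1.0 (fully open); "gripper_force": force on a finger pad.
Only numpy, scipy, OpenCV 4.12 (cv2) and the standard library are available. Lean on these libraries where they do the work, as an engineer would, in place of code of your own. Each camera call takes 0.05 s, during which the arm holds its last target. There are 200 camera calls.

## Working session

There is one attempt and no reset: what is moved stays moved. The work goes in short steps, Python scripts to look and compute and a tool call to move; the robot and the scene stay as the last step left them, time stands still between calls to the robot, and variables do not carry over. Pictures are saved under pics/ and viewed, at most 13 in all, crops included, and the job is handed in when it is done.

```bash
ls; mkdir -p pics; python3 - <<'E'
from bench import arm, cams
import cv2,numpy as np
s=arm.sense();print(s)
for n in("scene","top"):
    c=cams.capture(n);cv2.imwrite(f"pics/{n}0.png",c["img"][:,:,::-1])
    print(n,{k:np.round(v,4).tolist() for k,v in c.items() if k!="img"})
E
```

```text
bench.py
pics
{'t': 0.0, 'q': array([-1.38661922e+00,  1.24521408e-01,  1.65165734e+00,  7.71660021e-07,
        1.36750655e+00, -8.25863259e-02]), 'joint_velocities': array([-4.75291868e-04,  1.96291366e-03, -8.92963120e-04,  1.08518995e-04,
        3.63807197e-05, -4.40421923e-05]), 'tau': array([ 1.57770241e-04, -4.23620546e+01, -3.65449440e+01, -2.20181355e-04,
        6.93140391e-03,  4.70290004e-06]), 'position': array([ 0.17120791, -0.62637104,  0.20765237]), 'tcp_rot': array([-1.04499125e-03,  9.91117307e-01,  1.32986424e-01, -5.27481458e-05]), 'contact_force': array([ 0.41485418, -0.07650858, -0.66925018]), 'moment': array([ 0.02796899, -0.0125817 ,  0.0469905 ]), 'gripper_force': 0.0, 'finger_gap': 1.001204444643054}
scene {'fx': 477.1985, 'fy': 477.1985, 'cx': 315.9899, 'cy': 237.5361, 'eye': [0.1155, 0.7643, 0.4683], 'attitude': [0.1475, -0.2293, 0.8029, -0.5301]}
top {'fx': 460.1878, 'fy': 460.1878, 'cx': 320.184, 'cy': 236.067, 'eye': [0.3141, 0.1297, 1.0607], 'attitude': [0.0709, -0.667, 0.7372, -0.0809]}
```

View pics/scene0.png

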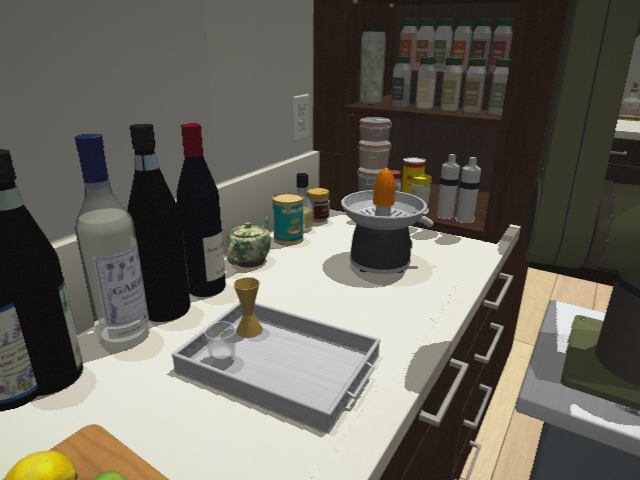

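View pics/top0.png

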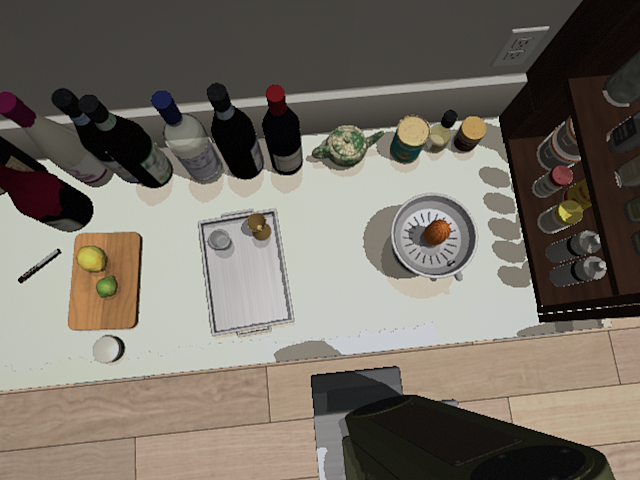

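The top view shows the press around (433,236) with the cone tip near (440,230). The tray is around (247,270), with the glass at (219,240) and the jigger at (260,226) in its far (+x) half. The scene view has the cone at (384,188). The next step is to measure these positions.

```bash
cat > h.py <<'E'
import numpy as np,cv2
from scipy.spatial.transform import Rotation as R
from bench import arm, cams
def rot(q): return R.from_quat(np.roll(q,-1))
def ray(c,uv):
    uv=np.atleast_2d(uv).astype(float)
    d=np.c_[(uv[:,0]-c["cx"])/c["fx"],(uv[:,1]-c["cy"])/c["fy"],np.ones(len(uv))]
    return rot(c["attitude"]).apply(d)
def onplane(c,uv,z):
    d=ray(c,uv);e=np.array(c["eye"]);return (e+d*((z-e[2])/d[:,2])[:,None])[:,:2]
def orange(img):
    h=cv2.cvtColor(img,cv2.COLOR_RGB2HSV);return cv2.inRange(h,(5,150,60),(18,255,255))
def big(m):
    n,l,s,_=cv2.connectedComponentsWithStats(m);return l==1+np.argmax(s[1:,4])
E
python3 - <<'E'
from h import *
N=[];b=[]
for n,box in(("scene",(350,150,420,215)),("top",(415,210,460,255))):
    c=cams.capture(n);m=orange(c["img"]);k=np.zeros_like(m);x0,y0,x1,y1=box;k[y0:y1,x0:x1]=m[y0:y1,x0:x1]
    v,u=np.nonzero(big(k));print(n,len(u),u.min(),u.max(),v.min(),v.max())
    d=ray(c,np.c_[u,v]);az=np.arctan2(d[:,1],d[:,0]) # mid azimuth = vertical plane through the axis
    a=(az.min()+az.max())/2;nn=np.array([-np.sin(a),np.cos(a)]);N.append(nn);b.append(nn@np.array(c["eye"])[:2])
    print(az.min(),az.max())
    if n=="top":
        print("cone hull mean at z .175",onplane(c,[[u.mean(),v.mean()]],.175))
        img=c["img"];h=cv2.cvtColor(img,cv2.COLOR_RGB2HSV)
        # tray: darker than the worktop
        g=cv2.cvtColor(img,cv2.COLOR_RGB2GRAY);print("gray worktop",g[300,340],"tray floor",g[290,250],"rim",g[270,204:212],"bowl rim row",g[236,385:400],g[236,466:482])
print("axis",np.linalg.solve(N,b))
cv2.imwrite("pics/crop.png",np.hstack([cv2.resize(img[195:345,190:305],None,fx=3,fy=3),cv2.resize(img[185:285,380:485],(420,450))])[:,:,::-1])
E
```

```text
scene 722 359 395 169 206
-1.191582665666421 -1.112535667921488
top 470 424 449 220 244
-1.0231918697892286 -0.8952711851659455
cone hull mean at z .175 [[ 0.49163456 -0.12275686]]
gray worktop 202 tray floor 189 rim [165 196 128  37  99 166 183 178] bowl rim row [125 126 126 125 105  86 137 207 167 105 145 146 145 144 145] [120 123 112  66  60  63  63  60  51 116 197 187 175 204 202 201]
axis [ 0.54353499 -0.19751718]
```

View pics/crop.png

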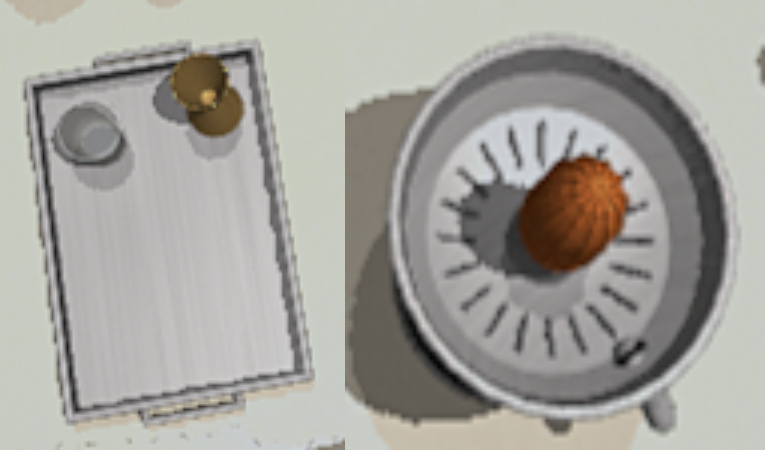

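The crop shows the bowl rim centred near (434.7,235.3) in the full picture. The tray's outer corners are near (198,221), (276,208), (294,321) and (213,336). The scene mask had caught the clutter behind the cone, so I'm tightening it.

```bash
python3 - <<'E'
from h import *
N=[];b=[]
for n,box in(("scene",(371,165,398,209)),("top",(415,210,460,255))):
    c=cams.capture(n);m=orange(c["img"]);k=np.zeros_like(m);x0,y0,x1,y1=box;k[y0:y1,x0:x1]=m[y0:y1,x0:x1]
    k=cv2.morphologyEx(k,cv2.MORPH_OPEN,np.ones((3,3)));v,u=np.nonzero(big(k));print(n,len(u),u.min(),u.max(),v.min(),v.max())
    d=ray(c,np.c_[u,v]);az=np.arctan2(d[:,1],d[:,0]);a=(az.min()+az.max())/2
    nn=np.array([-np.sin(a),np.cos(a)]);N.append(nn);b.append(nn@np.array(c["eye"])[:2])
    if n=="scene": S=(nn,b[-1])
print("axis",np.linalg.solve(N,b))
# bowl rim: bright rim against dark/outside -> hand-read extremes of the outer rim
uc=np.array([434.7,235.3]);p=onplane(c,[uc],.142)[0];print("bowl centre",p,"scene plane miss",S[0]@p-S[1])
print("rim extents",onplane(c,[[391.2,235.3],[478,235.3],[434.7,192.3],[434.7,278.3]],.142))
C=onplane(c,[[198.3,221],[276,208.3],[294.3,321],[213.3,336]],.034);print("tray corners",C,np.linalg.norm(np.roll(C,-1,0)-C,axis=1))
o=C.mean(0);ax=(C[0]+C[1]-C[2]-C[3]);ax/=np.linalg.norm(ax);print("tray",o,np.degrees(np.arctan2(ax[1],ax[0])),"free",o-.06*ax)
print("glass",onplane(c,[[219,240]],.062),"jigger top",onplane(c,[[256.5,222]],.095))
print("tcp",arm.sense()["position"])
E
```

```text
scene 702 374 395 169 206
top 457 424 449 220 244
axis [ 0.49481375 -0.12805646]
bowl centre [ 0.4922404  -0.12699465] scene plane miss -0.00195284037667659
rim extents [[ 0.50108429 -0.03837458]
 [ 0.48343123 -0.21526694]
 [ 0.58328072 -0.14107597]
 [ 0.40485489 -0.11347863]]
tray corners [[0.60048844 0.37877449]
 [0.61298885 0.19873306]
 [0.35317756 0.17921656]
 [0.33878256 0.35759181]] [0.18047486 0.26054328 0.17895514 0.26256175]
tray [0.47635935 0.27857898] 4.462317219320951 free [0.41654123 0.27391078]
glass [[0.54470036 0.32828401]] jigger top [[0.56877651 0.23900521]]
tcp [ 0.17130118 -0.62681077  0.20847878]
```

Units first: shifts go in shares of 0.5 m and turns go in shares of pi rad. So -0.321 m is -0.642, -0.08 m is -0.16.

>>> shift_gripper --segments '{"x":[0.02,0.04,0.06,0.09,0.12,0.15,0.18,0.2,0.204],"y":[-0.06,-0.13,-0.22,-0.31,-0.4,-0.49,-0.57,-0.62,-0.642],"z":[-0.02,-0.04,-0.06,-0.08,-0.1,-0.12,-0.14,-0.16,-0.16],"rx":[0,0,0,0,0,0,0,0,0],"ry":[0,0,0,0,0,0,0,0,0],"rz":[0,0,0,0,0,0,0,0,0]}' --aperture 1.0

```text
t: 1.2
position: [0.1856, -0.2894, 0.2909]
tcp_rot: [0.002, 0.991, 0.134, 0.001]
contact_force: [-0.0, -0.7, -0.5]
finger_gap: 0.997
gripper_force: 0.0
```

>>> shift_gripper --segments '{"x":[0.06,0.15,0.24,0.33,0.42,0.51,0.6,0.66,0.68,0.68],"y":[-0.014,-0.034,-0.054,-0.074,-0.094,-0.114,-0.134,-0.146,-0.15,-0.15],"z":[0,0,0,0,-0.01,-0.02,-0.02,-0.02,-0.02,-0.02],"rx":[0,0,0,0,0,0,0,0,0,0],"ry":[0,0,0,0,0,0,0,0,0,0],"rz":[0,0,0,0,0,0,0,0,0,0]}'

```text
t: 2.2
position: [0.4937, -0.1284, 0.2977]
tcp_rot: [-0.0, 0.991, 0.134, -0.001]
contact_force: [0.5, 0.4, 0.0]
finger_gap: 1.0
gripper_force: 0.0
```

```bash
python3 - <<'E'
from h import *
s=arm.sense();print(s["q"],s["position"],s["tcp_rot"],s["contact_force"])
c=cams.capture("wrist");print({k:np.round(v,4).tolist() for k,v in c.items() if k!="img"})
cv2.imwrite("pics/wrist1.png",c["img"][:,:,::-1])
E
```

```text
[-3.59456469e-01 -2.29054655e-01  1.84204283e+00 -4.25587861e-04
  1.53103495e+00  9.43221751e-01] [ 0.49370759 -0.12840241  0.29766247] [-3.88441219e-04  9.91025615e-01  1.33666404e-01 -1.17094339e-03] [0.51284903 0.3852197  0.04988148]
{'fx': 371.6483, 'fy': 371.6483, 'cx': 319.8777, 'cy': 236.3387, 'eye': [0.5598, -0.1099, 0.4636], 'attitude': [0.1096, 0.7876, -0.6006, -0.0836]}
```

View pics/wrist1.png

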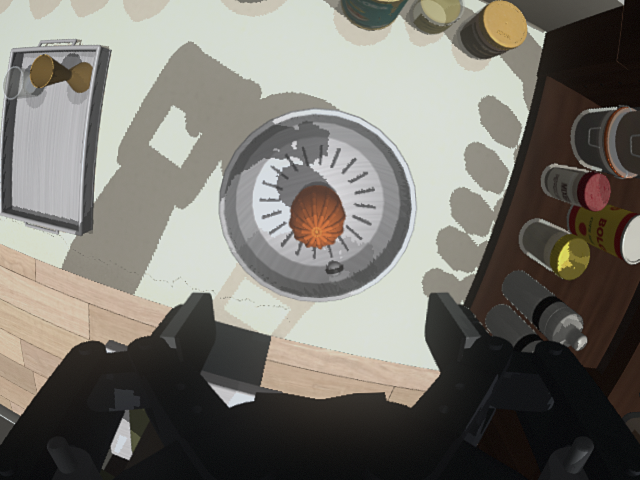

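The wrist view shows the whole cone with its tip near (318,236), the bowl centred near (318,205), and ribs running out from the tip. I'll refine the axis and find the rib phase.

```bash
cat >> h.py <<'E'
def fray(c,uv):
    p=(np.atleast_2d(uv).astype(float)-[c["cx"],c["cy"]])/c["fx"];r=np.linalg.norm(p,axis=1)+1e-9
    return rot(c["attitude"]).apply(np.c_[p*(np.sin(r)/r)[:,None],np.cos(r)])
def fproj(c,P):
    d=rot(c["attitude"]).inv().apply(np.atleast_2d(P)-c["eye"]);h=np.hypot(d[:,0],d[:,1])+1e-9
    return d[:,:2]/h[:,None]*(np.arctan2(h,d[:,2])*c["fx"])[:,None]+[c["cx"],c["cy"]]
def fplane(c,uv,z):
    d=fray(c,uv);e=np.array(c["eye"]);return (e+d*((z-e[2])/d[:,2])[:,None])[:,:2]
E
python3 - <<'E'
from h import *
c=cams.capture("wrist");img=c["img"];k=orange(img);z0=np.zeros_like(k);z0[170:260,280:360]=k[170:260,280:360]
m=big(z0);v,u=np.nonzero(m);d=fray(c,np.c_[u,v]);print(u.min(),u.max(),v.min(),v.max())
# tip
print("tip",fplane(c,[[318,236]],.215))
e=np.array(c["eye"])
# outer rim, hand read extremes
R4=fplane(c,[[218.5,206],[416,206],[317,108.5],[317,301]],.142);print("rim",R4,(R4[0]+R4[1])/2,(R4[2]+R4[3])/2)
big_=cv2.resize(img[165:265,270:370],(600,600),interpolation=cv2.INTER_CUBIC)
for r,z in((.020,.183),(.0235,.165),(.023,.15)):
    a=np.radians(np.arange(0,360,15));
    for p,t in zip(fproj(c,np.c_[.4937+r*np.cos(a),-.1278+r*np.sin(a),np.full(len(a),z)]),a):
        cv2.circle(big_,tuple(int(x) for x in (p-[270,165])*6),2,(0,255,0) if round(np.degrees(t))%30==0 else (0,0,255),-1)
cv2.imwrite("pics/cone1.png",big_[:,:,::-1])
E
```

```text
299 342 204 246
tip [[ 0.49087712 -0.12777437]]
rim [[ 0.47439462 -0.03865091]
 [ 0.5212945  -0.210721  ]
 [ 0.57950994 -0.1024136 ]
 [ 0.4082266  -0.14886998]] [ 0.49784456 -0.12468596] [ 0.49386827 -0.12564179]
```

View pics/cone1.png

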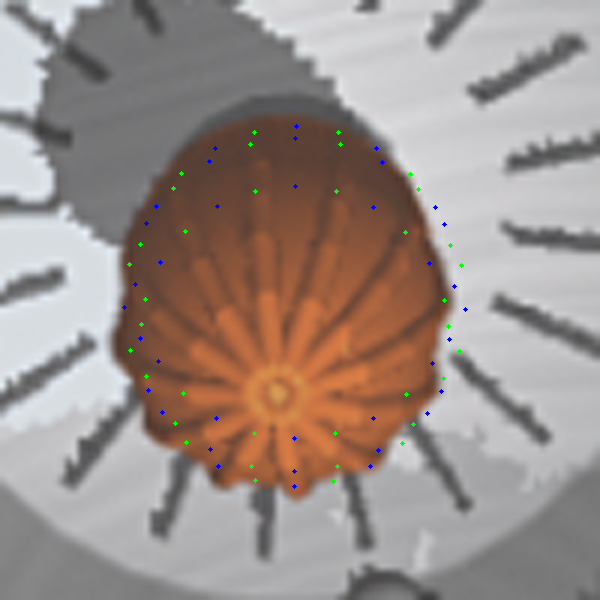

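```bash
python3 - <<'E'
from h import *
c=cams.capture("wrist");img=c["img"]
print("tip",fplane(c,[[316.3,230.5]],.215))
g=cv2.cvtColor(img,cv2.COLOR_RGB2GRAY).astype(np.float32)
for C in ([.4935,-.1265],fplane(c,[[316.3,230.5]],.215)[0]):
  for r in(.008,.010,.012,.014,.016,.018,.020):
    a=np.radians(np.arange(360));z=.176+.039*np.sqrt(1-(r/.023)**2)
    p=fproj(c,np.c_[C[0]+r*np.cos(a),C[1]+r*np.sin(a),np.full(360,z)]).astype(np.float32)
    F=np.fft.fft(cv2.remap(g,p[None,:,0],p[None,:,1],cv2.INTER_LINEAR)[0])
    print(r,"rib deg mod30",round(np.degrees(-np.angle(F[12]))/12%30,1),"amp",np.round(np.abs(F[[9,10,11,12,13,14,15]])/180,1))
s=arm.sense();print("tool y azimuth",np.degrees(np.arctan2(*rot(s["tcp_rot"]).apply([0,1,0])[[1,0]])))
E
```

```text
tip [[ 0.49398867 -0.12594118]]
0.008 rib deg mod30 0.3 amp [ 1.   5.9 10.1  1.   8.1  6.4  2.7]
0.01 rib deg mod30 23.2 amp [ 2.8  1.5  7.8  5.9 10.5  5.9  0.4]
0.012 rib deg mod30 21.1 amp [3.1 3.1 1.1 6.1 7.2 3.8 2.9]
0.014 rib deg mod30 22.9 amp [6.  3.1 1.8 7.2 1.2 5.6 4.5]
0.016 rib deg mod30 20.5 amp [9.2 5.4 0.6 6.4 2.3 2.5 2.9]
0.018 rib deg mod30 22.4 amp [8.  8.4 7.4 5.9 3.1 9.6 1.7]
0.02 rib deg mod30 22.9 amp [ 7.5  6.2  9.  13.6  1.3 10.2  3. ]
0.008 rib deg mod30 23.3 amp [ 0.6  0.8  8.2 10.7  9.2  2.3  0.5]
0.01 rib deg mod30 22.6 amp [ 2.7  1.9  4.3 13.2  8.   0.2  1. ]
0.012 rib deg mod30 21.9 amp [1.1 1.7 0.9 7.1 1.3 3.2 0.7]
0.014 rib deg mod30 22.2 amp [5.2 4.2 2.7 4.8 0.6 5.5 4.8]
0.016 rib deg mod30 20.6 amp [7.2 6.4 3.8 6.  3.4 2.3 3.3]
0.018 rib deg mod30 23.5 amp [9.5 8.6 7.1 5.1 2.2 7.6 2.4]
0.02 rib deg mod30 22.8 amp [ 8.8  7.9  8.4 15.6  4.6  8.9  6.3]
tool y azimuth -74.79215051120264
```

Scaled: 0.15 m is 0.3, -0.002 m is -0.004, -0.127 rad is -0.0404.

>>> shift_gripper --segments '{"x":[0,0,0,0,0,0,0,0,0,0],"y":[-0.004,-0.004,-0.004,-0.004,-0.004,-0.004,-0.004,-0.004,-0.004,-0.004],"z":[0.02,0.06,0.1,0.14,0.18,0.22,0.26,0.29,0.3,0.3],"rx":[0,0,0,0,0,0,0,0,0,0],"ry":[0,0,0,0,0,0,0,0,0,0],"rz":[-0.0159,-0.0318,-0.0404,-0.0404,-0.0404,-0.0404,-0.0404,-0.0404,-0.0404,-0.0404]}' --aperture 1.0

```text
t: 3.35
position: [0.4921, -0.1269, 0.1485]
tcp_rot: [-0.0, 0.981, 0.195, -0.0]
contact_force: [0.1, 1.0, 0.1]
finger_gap: 1.002
gripper_force: 0.0
```

```bash
python3 - <<'E'
from h import *
s=arm.sense();print(s["q"],s["position"],s["contact_force"],s["moment"])
c=cams.capture("wrist");cv2.imwrite("pics/wrist2.png",c["img"][:,:,::-1])
E
```

```text
[-3.57938668e-01 -1.47600957e-01  2.02293478e+00 -7.83022676e-05
  1.26717393e+00  8.19952654e-01] [ 0.49211066 -0.1268714   0.14849282] [0.14885435 0.95279047 0.07857428] [-0.02678526 -0.03573798 -0.00194159]
```

View pics/wrist2.png

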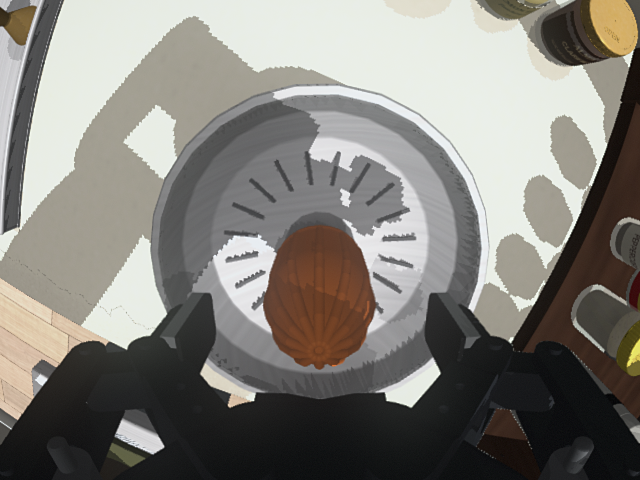

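The cone, at columns 265–372 (centre about 319), sits midway between the fingertips at about 322, so I'm closing.

Scaled: 0.001 m is 0.002.

>>> shift_gripper --segments '{"x":[0.002,0.002,0.002,0.002,0.002,0.002,0.002,0.002],"y":[0,0,0,0,0,0,0,0],"z":[0,0,0,0,0,0,0,0],"rx":[0,0,0,0,0,0,0,0],"ry":[0,0,0,0,0,0,0,0],"rz":[0,0,0,0,0,0,0,0]}' --aperture 0 --force 40

```text
t: 4.2
position: [0.4941, -0.1258, 0.1502]
tcp_rot: [-0.0, 0.981, 0.196, 0.001]
contact_force: [-2.0, 2.9, 5.9]
finger_gap: 0.498
gripper_force: 40.4
```

```bash
python3 - <<'E'
from h import *
s=arm.sense();print(s["q"],s["position"],s["contact_force"],s["moment"],rot(s["tcp_rot"]).inv().apply(s["contact_force"]))
E
```

```text
[-3.55130391e-01 -1.46409033e-01  2.01883791e+00  9.05589824e-04
  1.26844548e+00  8.21412528e-01] [ 0.49412731 -0.12580697  0.15023494] [-1.96835504  2.93264137  5.85052524] [0.47637758 0.41020755 0.00732467] [-0.68527724 -3.46439758 -5.85079457]
```

Scaled: -0.002 m is -0.004, -0.0018 m is -0.0036, -1.6 rad is -0.5093.

>>> shift_gripper --segments '{"x":[0,0,0,0,0,0,0,0,0,0,0,0],"y":[0,0,0,0,0,0,0,0,0,0,0,0],"z":[0,0,-0.0004,-0.0008,-0.0012,-0.0016,-0.002,-0.0024,-0.0028,-0.0032,-0.0036,-0.004],"rx":[0,0,0,0,0,0,0,0,0,0,0,0],"ry":[0,0,0,0,0,0,0,0,0,0,0,0],"rz":[-0.0255,-0.07,-0.1146,-0.1592,-0.2037,-0.2483,-0.2928,-0.3374,-0.382,-0.4265,-0.4711,-0.5093]}'

```text
t: 5.4
position: [0.4939, -0.1263, 0.1505]
tcp_rot: [0.0, 0.541, 0.841, 0.0]
contact_force: [2.3, -0.1, -2.1]
finger_gap: 0.5
gripper_force: 40.8
```

```bash
python3 - <<'E'
from h import *
s=arm.sense();print(s["q"],s["position"],s["contact_force"],s["moment"],rot(s["tcp_rot"]).inv().apply(s["contact_force"]))
c=cams.capture("wrist");cv2.imwrite("pics/wrist3.png",c["img"][:,:,::-1])
E
```

```text
[-3.55566349e-01 -1.46872982e-01  2.01872727e+00 -6.03027111e-05
  1.26893179e+00 -7.83353249e-01] [ 0.49392659 -0.12626125  0.15053336] [ 2.30249755 -0.08512516 -2.07989217] [-0.11272497 -0.34209857 -0.14596891] [-1.03143175  2.05857257  2.08161481]
```

View pics/wrist3.png

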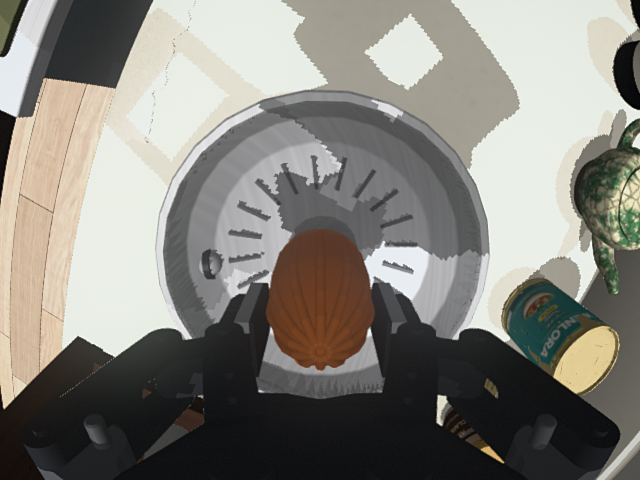

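The cone turned with the fingers: its ribs keep the same place in the view and the bowl hasn't turned. The pull was about 2 N, so I continue to and fro with a gentle climb.

Scaled: -0.0024 m is -0.0048, -0.0022 m is -0.0044, 1.6 rad is 0.5093.

>>> shift_gripper --segments '{"x":[0,0,0,0,0,0,0,0,0,0,0,0],"y":[0,0,0,0,0,0,0,0,0,0,0,0],"z":[0,-0.0002,-0.0006,-0.001,-0.0016,-0.002,-0.0024,-0.0028,-0.0034,-0.0038,-0.0044,-0.0048],"rx":[0,0,0,0,0,0,0,0,0,0,0,0],"ry":[0,0,0,0,0,0,0,0,0,0,0,0],"rz":[0.0255,0.07,0.1146,0.1592,0.2037,0.2483,0.2928,0.3374,0.382,0.4265,0.4711,0.5093]}'

```text
t: 6.65
position: [0.4931, -0.1258, 0.152]
tcp_rot: [-0.0, 0.981, 0.192, -0.001]
contact_force: [-0.1, 0.0, -4.0]
finger_gap: 0.503
gripper_force: 41.2
```

>>> shift_gripper --segments '{"x":[0,0,0,0,0,0,0,0,0,0,0,0],"y":[0,0,0,0,0,0,0,0,0,0,0,0],"z":[0,-0.0002,-0.0006,-0.001,-0.0016,-0.002,-0.0024,-0.0028,-0.0034,-0.0038,-0.0044,-0.0048],"rx":[0,0,0,0,0,0,0,0,0,0,0,0],"ry":[0,0,0,0,0,0,0,0,0,0,0,0],"rz":[-0.0255,-0.07,-0.1146,-0.1592,-0.2037,-0.2483,-0.2928,-0.3374,-0.382,-0.4265,-0.4711,-0.5093]}'

```text
t: 7.85
position: [0.4938, -0.1259, 0.1544]
tcp_rot: [0.0, 0.542, 0.841, 0.0]
contact_force: [3.4, 0.2, -5.1]
finger_gap: 0.502
gripper_force: 41.4
```

Scaled: -0.0024 m is -0.0048, -0.0022 m is -0.0044, 1.6 rad is 0.5093.

>>> shift_gripper --segments '{"x":[0,0,0,0,0,0,0,0,0,0,0,0],"y":[0,0,0,0,0,0,0,0,0,0,0,0],"z":[0,-0.0002,-0.0006,-0.001,-0.0016,-0.002,-0.0024,-0.0028,-0.0034,-0.0038,-0.0044,-0.0048],"rx":[0,0,0,0,0,0,0,0,0,0,0,0],"ry":[0,0,0,0,0,0,0,0,0,0,0,0],"rz":[0.0255,0.07,0.1146,0.1592,0.2037,0.2483,0.2928,0.3374,0.382,0.4265,0.4711,0.5093]}'

```text
t: 9.05
position: [0.493, -0.1256, 0.1565]
tcp_rot: [-0.001, 0.981, 0.192, -0.001]
contact_force: [0.9, 1.5, -4.4]
finger_gap: 0.5
gripper_force: 41.5
```

>>> shift_gripper --segments '{"x":[0,0,0,0,0,0,0,0,0,0,0,0],"y":[0,0,0,0,0,0,0,0,0,0,0,0],"z":[0,-0.0002,-0.0006,-0.001,-0.0016,-0.002,-0.0024,-0.0028,-0.0034,-0.0038,-0.0044,-0.0048],"rx":[0,0,0,0,0,0,0,0,0,0,0,0],"ry":[0,0,0,0,0,0,0,0,0,0,0,0],"rz":[-0.0255,-0.07,-0.1146,-0.1592,-0.2037,-0.2483,-0.2928,-0.3374,-0.382,-0.4265,-0.4711,-0.5093]}'

```text
t: 10.25
position: [0.4938, -0.1262, 0.1599]
tcp_rot: [0.0, 0.542, 0.841, -0.0]
contact_force: [2.4, 1.7, -1.5]
finger_gap: 0.5
gripper_force: 42.0
```

>>> shift_gripper --segments '{"x":[0,0,0,0,0,0,0,0,0,0,0,0],"y":[0,0,0,0,0,0,0,0,0,0,0,0],"z":[0,-0.0002,-0.0006,-0.001,-0.0016,-0.002,-0.0024,-0.0028,-0.0034,-0.0038,-0.0044,-0.0048],"rx":[0,0,0,0,0,0,0,0,0,0,0,0],"ry":[0,0,0,0,0,0,0,0,0,0,0,0],"rz":[0.0255,0.07,0.1146,0.1592,0.2037,0.2483,0.2928,0.3374,0.382,0.4265,0.4711,0.5093]}'

```text
t: 11.45
position: [0.4934, -0.1263, 0.1633]
tcp_rot: [0.0, 0.981, 0.192, -0.001]
contact_force: [-2.5, 1.0, 4.1]
finger_gap: 0.495
gripper_force: 43.3
```

```bash
python3 - <<'E'
from h import *
s=arm.sense();print(s["q"],s["position"],s["contact_force"],s["moment"])
c=cams.capture("scene");cv2.imwrite("pics/scene2.png",cv2.resize(c["img"][130:290,290:490],(800,600))[:,:,::-1])
E
```

```text
[-3.55618812e-01 -1.58276217e-01  2.00651507e+00 -6.14425556e-04
  1.29420809e+00  8.28779919e-01] [ 0.49339193 -0.12626058  0.16334061] [-2.53663504  0.98585514  4.06327597] [0.09621811 0.51648934 0.05035574]
```

View pics/scene2.png

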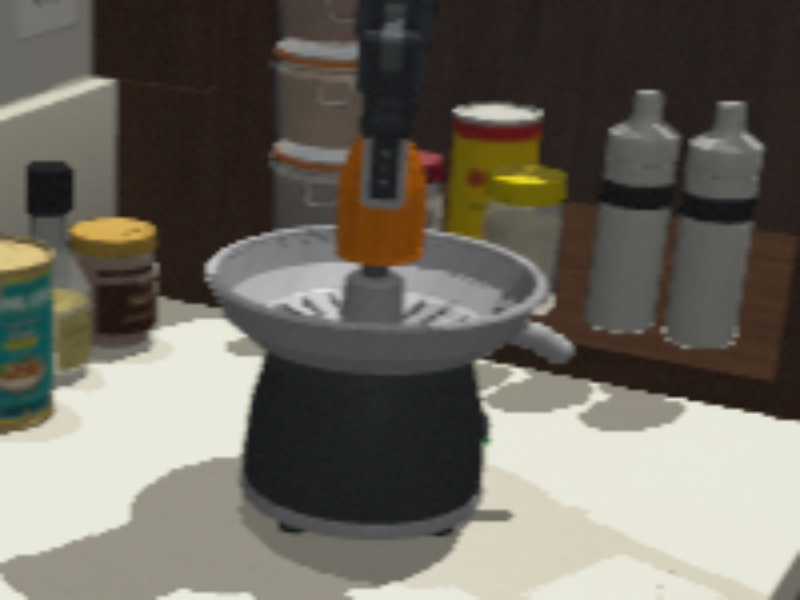

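The picture shows the press standing squarely. The cone is well up its shaft, with bare shaft between the chimney top and the cone at about (375,270) in the crop. Two more twists.

Scaled: -0.0024 m is -0.0048, -0.0022 m is -0.0044, -1.6 rad is -0.5093.

>>> shift_gripper --segments '{"x":[0,0,0,0,0,0,0,0,0,0,0,0],"y":[0,0,0,0,0,0,0,0,0,0,0,0],"z":[0,-0.0002,-0.0006,-0.001,-0.0016,-0.002,-0.0024,-0.0028,-0.0034,-0.0038,-0.0044,-0.0048],"rx":[0,0,0,0,0,0,0,0,0,0,0,0],"ry":[0,0,0,0,0,0,0,0,0,0,0,0],"rz":[-0.0255,-0.07,-0.1146,-0.1592,-0.2037,-0.2483,-0.2928,-0.3374,-0.382,-0.4265,-0.4711,-0.5093]}'

```text
t: 12.7
position: [0.4936, -0.1262, 0.1649]
tcp_rot: [0.0, 0.54, 0.841, -0.0]
contact_force: [-0.1, -0.4, -0.8]
finger_gap: 0.503
gripper_force: 42.6
```

>>> shift_gripper --segments '{"x":[0,0,0,0,0,0,0,0,0,0,0,0],"y":[0,0,0,0,0,0,0,0,0,0,0,0],"z":[0,-0.0002,-0.0006,-0.001,-0.0016,-0.002,-0.0024,-0.0028,-0.0034,-0.0038,-0.0044,-0.0048],"rx":[0,0,0,0,0,0,0,0,0,0,0,0],"ry":[0,0,0,0,0,0,0,0,0,0,0,0],"rz":[0.0255,0.07,0.1146,0.1592,0.2037,0.2483,0.2928,0.3374,0.382,0.4265,0.4711,0.5093]}'

```text
t: 13.9
position: [0.4936, -0.1261, 0.1673]
tcp_rot: [0.0, 0.981, 0.193, -0.0]
contact_force: [0.0, -0.3, -1.6]
finger_gap: 0.497
gripper_force: 42.6
```

Scaled: -0.08 m is -0.16, -0.077 m is -0.154.

>>> shift_gripper --segments '{"x":[0,0,0,0,0,0,0,0,0,0,0],"y":[0,0,0,0,0,0,0,0,0,0,0],"z":[-0.004,-0.012,-0.024,-0.04,-0.06,-0.084,-0.112,-0.136,-0.154,-0.16,-0.16],"rx":[0,0,0,0,0,0,0,0,0,0,0],"ry":[0,0,0,0,0,0,0,0,0,0,0],"rz":[0,0,0,0,0,0,0,0,0,0,0]}'

```text
t: 15.0
position: [0.4939, -0.1262, 0.2483]
tcp_rot: [0.0, 0.981, 0.196, 0.0]
contact_force: [-0.3, -0.2, -1.2]
finger_gap: 0.498
gripper_force: 42.6
```

```bash
python3 - <<'E'
from h import *
s=arm.sense();print(s["q"],s["position"],s["tcp_rot"],s["contact_force"],s["moment"])
c=cams.capture("scene");cv2.imwrite("pics/scene3.png",c["img"][:,:,::-1])
for T in([.4165,.2739,0],[.4165,.2739,.03]):
    print("tool shift to",T,rot(s["tcp_rot"]).inv().apply(np.array(T)-s["position"]))
print("tool y az",np.degrees(np.arctan2(*rot(s["tcp_rot"]).apply([0,1,0])[[1,0]])))
E
```

```text
[-3.55572601e-01 -2.14394120e-01  1.91099720e+00  2.07199580e-05
  1.44406091e+00  8.21387223e-01] [ 0.49391046 -0.12623381  0.24834893] [2.34936283e-04 9.80674321e-01 1.95646773e-01 4.00640803e-04] [-0.28445322 -0.20921143 -1.18528557] [-0.02644847 -0.05227631 -0.01363004]
tool shift to [0.4165, 0.2739, 0] [ 0.08188746 -0.39935959  0.24815923]
tool shift to [0.4165, 0.2739, 0.03] [ 0.08190827 -0.39934106  0.21815924]
tool y az -67.43499237845708
```

View pics/scene3.png

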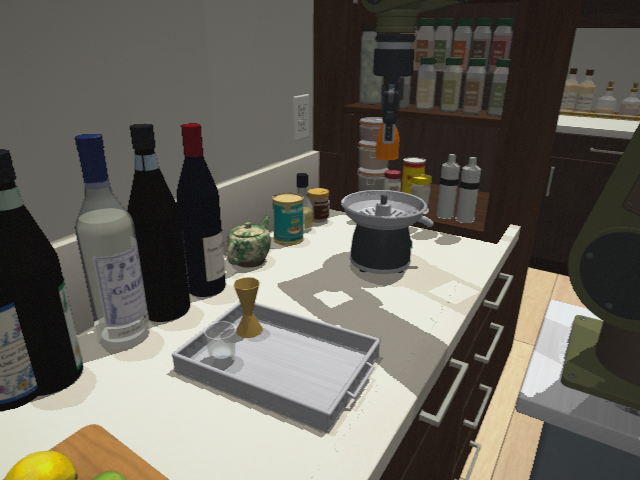

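The press stands in its place with its shaft bare, and the cone hangs in the gripper at (387,140). Next is the carry to above the tray's empty half.

Scaled: -0.4 m is -0.8, -0.385 m is -0.77.

>>> shift_gripper --segments '{"x":[0.006,0.018,0.034,0.052,0.068,0.084,0.1,0.116,0.134,0.148,0.158,0.164],"y":[-0.03,-0.09,-0.17,-0.25,-0.33,-0.41,-0.49,-0.57,-0.65,-0.72,-0.77,-0.8],"z":[0,0,0,0,0,0,0,0,0,0,0,0],"rx":[0,0,0,0,0,0,0,0,0,0,0,0],"ry":[0,0,0,0,0,0,0,0,0,0,0,0],"rz":[0,0,0,0,0,0,0,0,0,0,0,0]}'

```text
t: 16.25
position: [0.4143, 0.2767, 0.2469]
tcp_rot: [0.0, 0.98, 0.197, -0.001]
contact_force: [-0.0, -1.1, -1.3]
finger_gap: 0.495
gripper_force: 42.6
```

>>> shift_gripper --segments '{"x":[0,0,0,0,0,0,0,0,0],"y":[0,0,0,0,0,0,0,0,0],"z":[0.02,0.06,0.12,0.18,0.24,0.3,0.34,0.36,0.36],"rx":[0,0,0,0,0,0,0,0,0],"ry":[0,0,0,0,0,0,0,0,0],"rz":[0,0,0,0,0,0,0,0,0]}'

```text
t: 17.15
position: [0.4147, 0.2732, 0.0656]
tcp_rot: [0.001, 0.981, 0.195, -0.002]
contact_force: [-0.1, -0.6, 0.1]
finger_gap: 0.501
gripper_force: 42.6
```

```bash
python3 - <<'E'
from h import *
s=arm.sense();print(s["q"],s["position"],s["tcp_rot"],s["contact_force"])
c=cams.capture("scene");o=cams.capture("wrist");cv2.imwrite("pics/w4.png",np.hstack([c["img"][250:450,140:420],cv2.resize(o["img"],(267,200))])[:,:,::-1])
k=orange(c["img"]);z=np.zeros_like(k);z[230:440,160:400]=k[230:440,160:400];v,u=np.nonzero(big(z));print(u.min(),u.max(),v.min(),v.max())
i=v>=v.max()-1;P=s["position"]
d=ray(c,[[u[i].mean(),v.max()+.5]])[0];e=np.array(c["eye"]);t=((P[:2]-e[:2])@d[:2])/(d[:2]@d[:2])
# lowest visible edge point is on the near side, 23 mm towards the camera
n=np.linalg.norm(d[:2]);print("underside z est",(e+d*(t-.023/n))[2])
E
```

```text
[ 4.74518038e-01 -7.81534716e-02  2.10991390e+00 -2.41560883e-04
  1.11401719e+00  1.65275406e+00] [0.41467372 0.27318756 0.06563313] [ 6.78846168e-04  9.80786227e-01  1.95074310e-01 -1.98226494e-03] [-0.07298939 -0.55907346  0.12878815]
301 331 302 352
underside z est 0.05559669275365009
```

View pics/w4.png

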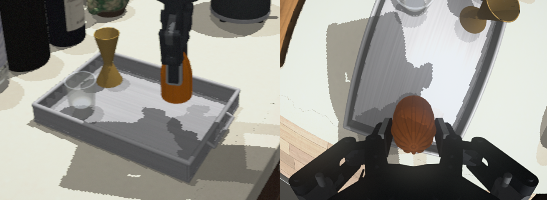

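The cone hangs over the empty half, well clear of the walls, the glass and the jigger. Its underside is at about z = 0.056, so I lower it gently to the 0.004 m floor.

Scaled: 0.047 m is 0.094, 0.046 m is 0.092.

>>> shift_gripper --segments '{"x":[0,0,0,0,0,0,0,0],"y":[0,0,0,0,0,0,0,0],"z":[0.012,0.032,0.052,0.07,0.084,0.092,0.094,0.094],"rx":[0,0,0,0,0,0,0,0],"ry":[0,0,0,0,0,0,0,0],"rz":[0,0,0,0,0,0,0,0]}'

```text
t: 18.05
position: [0.416, 0.2747, 0.0206]
tcp_rot: [0.0, 0.981, 0.196, -0.0]
contact_force: [0.1, -0.1, -1.2]
finger_gap: 0.498
gripper_force: 42.6
```

>>> shift_gripper --segments '{"x":[0,0,0],"y":[0,0,0],"z":[0.002,0.004,0.004],"rx":[0,0,0],"ry":[0,0,0],"rz":[0,0,0]}'

```text
t: 18.35
position: [0.416, 0.2747, 0.0188]
tcp_rot: [-0.0, 0.981, 0.196, 0.0]
contact_force: [-0.0, 0.3, -1.5]
finger_gap: 0.498
gripper_force: 42.6
```

>>> shift_gripper --segments '{"x":[0,0,0],"y":[0,0,0],"z":[0.002,0.003,0.003],"rx":[0,0,0],"ry":[0,0,0],"rz":[0,0,0]}'

```text
t: 18.65
position: [0.4159, 0.2746, 0.0171]
tcp_rot: [0.0, 0.981, 0.196, -0.0]
contact_force: [0.4, -0.0, -0.8]
finger_gap: 0.497
gripper_force: 42.6
```

Scaled: 0.002 m is 0.004, 0.001 m is 0.002.

>>> shift_gripper --segments '{"x":[0,0,0],"y":[0,0,0],"z":[0.002,0.004,0.004],"rx":[0,0,0],"ry":[0,0,0],"rz":[0,0,0]}'

```text
t: 18.95
position: [0.4158, 0.2746, 0.015]
tcp_rot: [0.0, 0.981, 0.196, -0.0]
contact_force: [0.2, -0.4, -1.0]
finger_gap: 0.5
gripper_force: 42.6
```

>>> shift_gripper --segments '{"x":[0,0,0],"y":[0,0,0],"z":[0.001,0.002,0.002],"rx":[0,0,0],"ry":[0,0,0],"rz":[0,0,0]}'

```text
t: 19.25
position: [0.416, 0.2747, 0.0145]
tcp_rot: [0.0, 0.981, 0.196, -0.0]
contact_force: [-1.8, -0.2, 0.8]
finger_gap: 0.5
gripper_force: 42.9
```

>>> shift_gripper --segments '{"x":[0,0,0],"y":[0,0,0],"z":[0.001,0.002,0.002],"rx":[0,0,0],"ry":[0,0,0],"rz":[0,0,0]}'

```text
t: 19.55
position: [0.4161, 0.2748, 0.0144]
tcp_rot: [0.0, 0.981, 0.196, -0.0]
contact_force: [-5.2, -2.9, 8.3]
finger_gap: 0.497
gripper_force: 43.7
```

Contact: 8 N on the floor. I back off 1 mm, then open.

Scaled: -0.001 m is -0.002.

>>> shift_gripper --segments '{"x":[0,0],"y":[0,0],"z":[-0.002,-0.002],"rx":[0,0],"ry":[0,0],"rz":[0,0]}'

```text
t: 19.75
position: [0.4161, 0.2748, 0.0144]
tcp_rot: [-0.0, 0.981, 0.196, 0.0]
contact_force: [0.1, -0.5, 2.5]
finger_gap: 0.496
gripper_force: 43.1
```

>>> shift_gripper --segments '{"x":[0,0,0,0,0,0],"y":[0,0,0,0,0,0],"z":[0,0,0,0,0,0],"rx":[0,0,0,0,0,0],"ry":[0,0,0,0,0,0],"rz":[0,0,0,0,0,0]}' --aperture 1.0

```text
t: 20.35
position: [0.4159, 0.2747, 0.0142]
tcp_rot: [0.0, 0.981, 0.196, -0.0]
contact_force: [-0.0, -1.0, 0.2]
finger_gap: 1.0
gripper_force: 0.0
```

>>> shift_gripper --segments '{"x":[0,0,0,0,0,0,0,0,0,0],"y":[0,0,0,0,0,0,0,0,0,0],"z":[-0.02,-0.06,-0.12,-0.18,-0.24,-0.3,-0.36,-0.4,-0.4,-0.4],"rx":[0,0,0,0,0,0,0,0,0,0],"ry":[0,0,0,0,0,0,0,0,0,0],"rz":[0,0,0,0,0,0,0,0,0,0]}'

```text
t: 21.35
position: [0.4159, 0.2746, 0.2144]
tcp_rot: [-0.0, 0.981, 0.196, 0.0]
contact_force: [0.2, 0.8, -0.6]
finger_gap: 0.999
gripper_force: 0.0
```

```bash
python3 - <<'E'
from h import *
c=cams.capture("scene");o=cams.capture("wrist");cv2.imwrite("pics/end.png",np.vstack([cv2.resize(c["img"][160:440,140:460],(640,560))[:300],cv2.resize(c["img"][160:440,140:460],(640,560))[300:]])[:,:,::-1])
E
```

```text
(no output)
```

View pics/end.png

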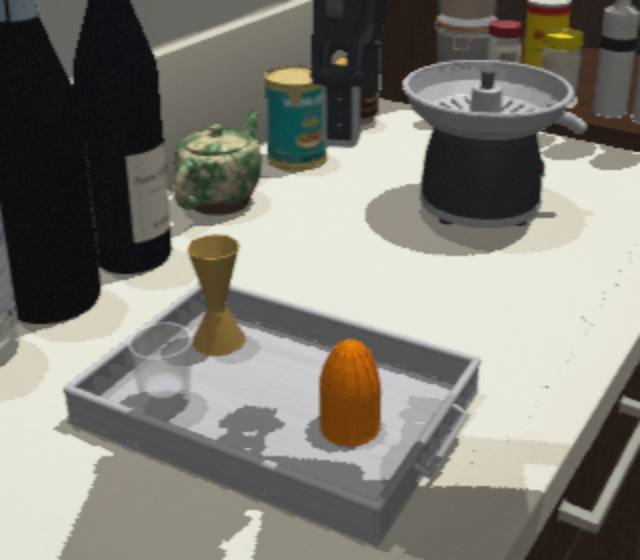

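The cone stands upright on the tray floor at about (350,395). The glass and jigger are standing, the press is in place, and the gripper is clear.

```bash
python3 -c "
from bench import arm, cams
print(arm.close_job())"
```

```text
the job is handed in; nothing more can be done
None
```

The job is handed in after about 21 s: the cone came off by twisting and stands upright in the tray's empty half, the press stayed in place, and the shot glass and jigger are still standing.

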